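Unstack the pantry crockery and set out the baking corner

TASK

Set out the baking corner: take the two stacks apart from the top, one thing at a time, and stand each thing upright in the middle of its own place: the square spice tin on the kitchen scale, the small round salt pot on the slate tile, the large round canister on the cork mat, and the butter box on the wooden board, lying lengthways along the board. Set things down, do not drop or tip them, and leave the mug and the jam jar where they are.

Things in the scene. Friction and masses are not known exactly. Their poses are not given: they have to be found in the camera images.
- butter_box: Loose oblong butter box, white ceramic with a flat pale wooden lid fixed on flush: 120 (x) by 64 (y) by 56 mm high, about 0.4 kg, straight sides. Origin: centre of the underside, z up. Long side along its x axis. At the start it stands on the counter with the salt pot or the spice tin on its lid.
- canister: Loose squat round canister, beige stoneware with a flat wooden lid fixed on flush: 68 mm diameter, 56 mm high, about 0.36 kg, straight sides. Origin: centre of the underside, z up. At the start it stands on the counter with the salt pot or the spice tin on its lid.
- salt_pot: Loose small round salt pot, beige stoneware with a dark wooden lid fixed on flush: 46 mm diameter, 46 mm high, about 0.13 kg. Origin: centre of the underside, z up. At the start it stands on the lid of the butter box or of the canister (underside 56 mm above the counter).
- spice_tin: Loose small square metal spice tin with a closed metal lid: 44 by 44 mm, lid 46 by 46 mm and the top 11 mm of it, 44 mm high, about 0.12 kg. Origin: centre of the underside, z up. x and y along its sides. At the start it stands on the lid of the butter box or of the canister, whichever does not carry the salt pot (underside 56 mm above the counter).
- board: Fixed oblong wooden board, the butter box's place: 150 (x) by 96 (y) mm, flat top 15 mm above the counter. Origin: centre of the underside, z up. Long side along its x axis.
- cork_mat: Fixed round cork mat, the canister's place: 110 mm diameter, flat top 10 mm above the counter. Origin: centre of the underside, z up. 
- slate_tile: Fixed square dark slate tile, the salt pot's place: 100 by 100 mm, flat top 8 mm above the counter. Origin: centre of the underside, z up. 
- scale: Fixed flat kitchen scale, the spice tin's place: black housing 120 (x) by 100 (y) by 18 mm, on it a round steel pan of 96 mm diameter, centred, whose flat rigid top is 24 mm above the counter. Origin: centre of the underside, z up. 
- mug: Bystander: loose blue ceramic mug, 72 mm diameter, 75 mm high, open at the top, ear-shaped handle on its +y side, standing on the counter. Origin: centre of the underside, z up. Leave it alone.
- jam_jar: Bystander: loose closed amber glass jar with a brass lid, 60 mm diameter, 75 mm high, standing on the counter. Origin: centre of the underside, z up. Leave it alone.
Not all that is in view belongs to the job. Of the things that look like the butter_box, take the one that is farthest from the robot's base at the start. What is shaped like the canister but green is not meant.

How it is judged:
By the outcome, as a careful person would: the job done as asked, in the order asked, and still so for the second after the job is handed in, with the robot touching nothing.
It also fails if it takes over 128 s, if anything falls off the work surface, if the arm or the gripper's body presses on something with over 40 N, if the wrist force passes 120 N, or if a joint passes its speed limit or range.

ROBOT

A 7-joint arm with a two-finger parallel gripper is mounted at the origin on the work surface. World frame = base frame: x ahead of the robot, y to its left, z up, the work surface at z = 0. Lengths are in mm, angles in rad, forces in N, time in s.
With the tool pointing down it reaches from about 400 to 850 mm from the base axis. Payload 10.4 kg.
Tool frame: the origin (TCP) lies between the finger pads; the fingertips stand 19 mm ahead of it and the grasp point (between the pads) is the TCP; z points along the fingers, y is the line along which they close (so a half turn about z gives the same grasp; the last joint's range is limited). The gripper opens to 87 mm and grips with 3 to 60 N. Pads are 19 mm wide; open, the fingers measure 117 mm over their backs; the gripper's body (75 mm by 190 mm) begins 51 mm behind the grasp point.
Start: joints at [-1.255, 0.332, -0.065, 1.46, 0.022, 1.35, -0.088], TCP at [207.71, 589.5, 206.276] pointing down, gripper open.
Joint ranges: [-2.6, 2.6], [-0.5, 2.12], [-1.47, 1.34], [0.16, 2.42], [-1.27, 4.41], [0.06, 2.06], [-2.6, 2.6]. Speed limits (rad/s): [2.22, 2.22, 2.79, 2.79, 3.14, 3.14, 3.14].

INTERFACE

Orientations are given as a 3x3 rotation matrix whose columns are the frame's x, y, z axes.
In Python, from workcell import bot, snapshot, order, search_frame gives the robot as it stands.
- The arm moves only by the tool send_rows, never from a script. Its argument "targets" is a list that holds one entry, the list of rows, each a list of 5 numbers: the finger opening in cm, from 0 to 8.7, then the shift along the world's x, y, z in cm, then the turn about the world's z in degrees. A call has 1 to 20 rows; each row shifts and turns the commanded pose from where the row before left it; what a row does not reach is not made up. A row lasts 1/8 s, in which the tool goes at most 62.5 mm and 10.7 degrees, less where a joint would pass 70% of its speed; a pose out of reach is approached as far as the arm can. A call is refused whole if a number of a shift passes 6.25 or a number of a turn 10.7, either way. A call with a gripper value outside its range is refused whole. The fingers move at their own pace and stop on an object; "squeeze" is the grip in N (left out, the last holds). Time passes only in rows, so rows that do not move let the fingers close. It gives the time, the measured TCP pose, the force, the opening and the grip force at its end, in the units of the state.
- bot.get_obs(): the state, without advancing time (a new reading comes with each control period).
- snapshot(name): name is "scene" or "top" or "wrist"; returns a dict with "pixels" (420x560x3 uint8, red, green, blue), "camera_matrix" (3x3 intrinsics, pixels), "pose" (4x4, takes a point from camera to world coordinates); the wrist camera has in their place "mount" (4x4, takes a point from camera to tool coordinates, whose origin is the TCP and whose axes are the flange's). Camera axes: x right, y down, z forward; pixel columns grow to the right and rows downward; lengths in mm; the calibration is good to about 2 mm. A picture is of the moment at which its call begins: read the wrist's pose just before it. There is no depth.
- order.hand_in(): hands the job in; it is judged then, once.
Trained networks look in a picture, given as the dict that the camera call returned (one of the last four; its "shot" number tells which), for a name from the list of things; names that differ only in an ending like _2 or _b are one class to them, and where a whole thing is asked for, a point or a joint stands for the part that bears it (a point fixed in the world has none). Each returns a list of dicts, best first, with "conf" (0 to 1); they miss things now and then, are a little off and sometimes report something else, mostly with a low value. They report only what shows in the picture. A call takes as long as a camera call. They do not tell look-alikes from the thing itself.
- search_frame(picture, target): "bbox" ([left, top, width, height] in pixels, round what is visible of it).
The state is a dict: "clock": time; "joint_positions": joint angles; "qd": joint speeds; "joint_efforts": joint torques, N m; "position": TCP position; "ee_rot": TCP orientation; "contact_force": force on the tool from outside, world axes, zero at the start; "torque": the same for the moment, N m; "opening": opening from 0.0 (shut) to 1.0 (fully open); "grasp_force": force on a finger pad.
Only numpy, scipy, OpenCV 4.12 (cv2) and the standard library are available. Lean on these libraries where they do the work, as an engineer would, in place of code of your own. Each camera call takes 0.05 s, during which the arm holds its last target. There are 200 camera calls.

## Working session

There is one attempt and no reset: what is moved stays moved. The work goes in short steps, Python scripts to look and compute and a tool call to move; the robot and the scene stay as the last step left them, time stands still between calls to the robot, and variables do not carry over. Pictures are saved under pics/ and viewed, at most 14 in all, crops included, and the job is handed in when it is done.

Besides the shell and the picture viewer there is one more tool, called after "Call:" as name([rows], argument=value, ...), one row to a line, values as JSON. send_rows: Moves the arm, as the interface text tells. Its arguments: {"type":"object","properties":{"targets":{"type":"array"},"squeeze":{"type":"number"}},"required":["targets"]}

```bash
mkdir -p pics; ls; cat > h.py <<'E'
import numpy as np, cv2
from workcell import bot, snapshot, order, search_frame
N=["butter_box","canister","salt_pot","spice_tin","board","cork_mat","slate_tile","scale","mug","jam_jar"]
def ray(s,uv,z,o=None):
    P=np.array(s["pose"]) if "pose" in s else None
    if P is None:
        T=np.eye(4);T[:3,:3]=np.array(o["ee_rot"]);T[:3,3]=o["position"];P=T@np.array(s["mount"])
    d=P[:3,:3]@np.linalg.inv(s["camera_matrix"])@[uv[0],uv[1],1.]
    return P[:3,3]+d*(z-P[2,3])/d[2]
def save(s,n,k=1):
    im=cv2.cvtColor(np.array(s["pixels"]),cv2.COLOR_RGB2BGR)
    cv2.imwrite(f"pics/{n}.png",im)
E
python3 - <<'E'
from h import *
for n in ("top","scene"):
    s=snapshot(n);save(s,n+"0")
    print(n,np.round(s["pose"],3).tolist())
    for t in N:
        for d in search_frame(s,t)[:4]:
            b=d["bbox"];c=(b[0]+b[2]/2,b[1]+b[3]/2)
            print(t,np.round(b).tolist(),round(d["conf"],2),np.round(ray(s,c,0)).tolist()[:2])
E
```

```text
pics
top [[0.012, -0.992, 0.123, 342.838], [-1.0, -0.013, -0.009, -42.646], [0.01, -0.123, -0.992, 1160.689], [0.0, 0.0, 0.0, 1.0]]
butter_box [348.0, 305.0, 52.0, 29.0] 0.9 [190.0, -318.0]
butter_box [383.0, 160.0, 32.0, 48.0] 0.66 [572.0, -398.0]
butter_box [416.0, 249.0, 54.0, 47.0] 0.62 [322.0, -515.0]
butter_box [135.0, 227.0, 50.0, 52.0] 0.34 [368.0, 281.0]
canister [265.0, 94.0, 24.0, 29.0] 0.81 [794.0, -43.0]
canister [241.0, 142.0, 25.0, 24.0] 0.77 [656.0, 23.0]
salt_pot [241.0, 134.0, 14.0, 21.0] 0.76 [683.0, 38.0]
spice_tin [388.0, 172.0, 24.0, 19.0] 0.58 [580.0, -402.0]
board [343.0, 220.0, 44.0, 60.0] 0.71 [381.0, -296.0]
cork_mat [241.0, 203.0, 42.0, 37.0] 0.94 [459.0, -4.0]
slate_tile [137.0, 225.0, 48.0, 54.0] 0.59 [368.0, 279.0]
slate_tile [244.0, 202.0, 35.0, 37.0] 0.28 [462.0, -3.0]
scale [109.0, 163.0, 47.0, 49.0] 0.95 [553.0, 366.0]
mug [175.0, 162.0, 33.0, 42.0] 0.68 [568.0, 200.0]
jam_jar [322.0, 174.0, 22.0, 21.0] 0.86 [569.0, -205.0]
scene [[0.684, 0.383, -0.621, 1242.252], [0.729, -0.384, 0.567, -748.258], [-0.021, -0.84, -0.542, 726.042], [0.0, 0.0, 0.0, 1.0]]
butter_box [135.0, 200.0, 48.0, 41.0] 0.85 [152.0, -292.0]
butter_box [182.0, 273.0, 53.0, 46.0] 0.7 [550.0, -374.0]
butter_box [89.0, 252.0, 56.0, 34.0] 0.57 [289.0, -494.0]
butter_box [363.0, 178.0, 44.0, 22.0] 0.43 [540.0, 380.0]
canister [331.0, 227.0, 28.0, 21.0] 0.79 [629.0, 57.0]
canister [354.0, 250.0, 24.0, 33.0] 0.56 [755.0, -8.0]
salt_pot [340.0, 211.0, 18.0, 22.0] 0.88 [586.0, 125.0]
spice_tin [193.0, 265.0, 31.0, 26.0] 0.93 [496.0, -338.0]
board [169.0, 234.0, 61.0, 27.0] 0.83 [369.0, -281.0]
cork_mat [274.0, 206.0, 34.0, 26.0] 0.7 [446.0, 9.0]
slate_tile [314.0, 174.0, 36.0, 15.0] 0.59 [373.0, 289.0]
scale [362.0, 179.0, 47.0, 23.0] 0.78 [547.0, 371.0]
mug [339.0, 185.0, 31.0, 32.0] 0.91 [521.0, 237.0]
jam_jar [253.0, 239.0, 25.0, 34.0] 0.72 [529.0, -170.0]
jam_jar [330.0, 226.0, 28.0, 24.0] 0.54 [631.0, 48.0]
```

```bash
python3 - <<'E'
import cv2
im=cv2.imread("pics/top0.png")[70:360,80:500];cv2.imwrite("pics/topc.png",cv2.resize(im,(800,552),interpolation=cv2.INTER_CUBIC))
im=cv2.imread("pics/scene0.png")[140:340,70:430];cv2.imwrite("pics/scenec.png",cv2.resize(im,(800,444),interpolation=cv2.INTER_CUBIC))
E
```

```text
(no output)
```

View pics/topc.png

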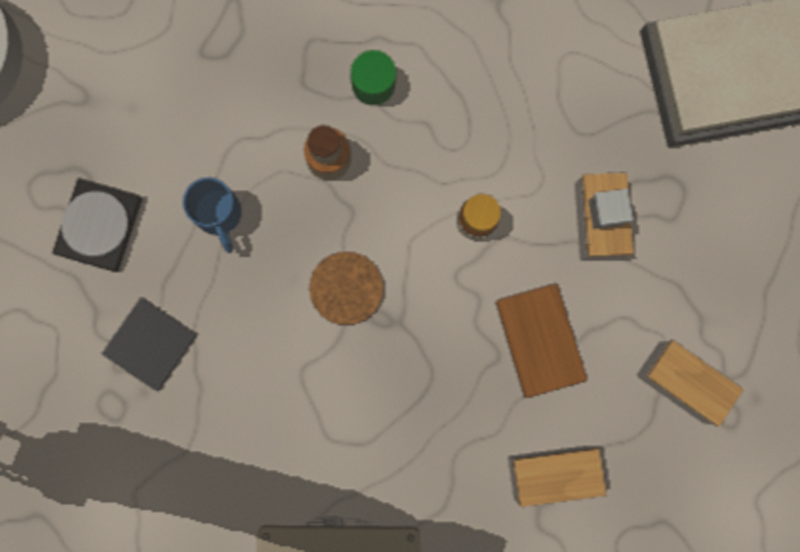

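View pics/scenec.png

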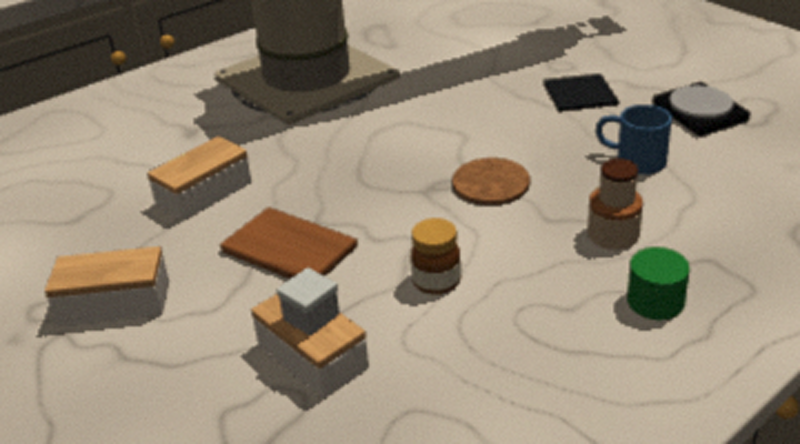

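Top-view look-alikes for the butter box are at pixels (374,319), (442,271) and (398,183). I'm taking (398,183), the farthest from the base, which carries the spice tin. For the canister, (252,150) is beige and carries the salt pot; the green one at (277,110) is not meant. Next come coarse positions and a close crop.

```bash
python3 - <<'E'
from h import *
s=snapshot("top");o=bot.get_obs()
print(np.round(o["ee_rot"],3).tolist(),np.round(o["position"],1))
w=snapshot("wrist");print(np.round(w["mount"],3).tolist(),np.round(w["camera_matrix"]).tolist())
f=lambda x,y:(80+x/1.905,70+y/1.905)
def rep(n,pts,z):
    P=np.array([ray(s,f(*p),z)[:2] for p in pts]);(c,sz,a)=cv2.minAreaRect(P.astype(np.float32))
    print(n,np.round(P.mean(0)),"rect",np.round(c),np.round(sz),round(a,1),"edge12 deg",round(float(np.degrees(np.arctan2(*(P[1]-P[0])[::-1]))),1))
rep("board",[(525,397),(497,298),(557,284),(587,380)],15)
rep("slate",[(143,297),(197,338),(160,390),(102,350)],8)
rep("pan",[(95,224)],24);rep("mat",[(347,288)],10)
rep("tin",[(593,191),(628,190),(633,224),(598,227)],100)
rep("lid",[(584,173),(628,171),(635,256),(587,259)],56)
rep("salt",[(325,141)],102);rep("can",[(328,150)],56)
rep("scale",[(79,179),(147,194),(120,271),(53,253)],18)
im=cv2.cvtColor(s["pixels"],cv2.COLOR_RGB2BGR)
a=[cv2.resize(im[y:y+50,x:x+50],(390,390),interpolation=cv2.INTER_CUBIC) for x,y in((375,158),(230,125))]
cv2.imwrite("pics/close.png",np.hstack(a))
E
```

```text
[[-0.943, 0.332, -0.0], [0.332, 0.943, 0.0], [0.0, 0.0, -1.0]] [207.7 589.5 206.2]
[[0.001, -0.957, -0.289, 79.021], [1.0, 0.001, 0.001, 0.484], [-0.0, -0.289, 0.957, -177.343], [0.0, 0.0, 0.0, 1.0]] [[329.0, 0.0, 275.0], [0.0, 329.0, 205.0], [0.0, 0.0, 1.0]]
board [ 386. -291.] rect [ 387. -291.] [149.  94.] 15.7 edge12 deg 15.4
slate [373. 281.] rect [372. 281.] [104.  96.] 54.5 edge12 deg -125.9Traceback (most recent call last):
  File "<stdin>", line 11, in <module>
  File "<stdin>", line 8, in rep
IndexError: index 1 is out of bounds for axis 0 with size 1
```

```bash
python3 - <<'E'
from h import *
s=snapshot("top")
f=lambda x,y:(80+x/1.905,70+y/1.905)
def rep(n,pts,z):
    P=np.array([ray(s,f(*p),z)[:2] for p in pts])
    print(n,np.round(P.mean(0)))
    if len(P)>1:
        (c,sz,a)=cv2.minAreaRect(P.astype(np.float32));print("  rect",np.round(c),np.round(sz),round(a,1),"edge12 deg",round(float(np.degrees(np.arctan2(*(P[1]-P[0])[::-1]))),1))
rep("pan",[(95,224)],24);rep("mat",[(347,288)],10)
rep("tin",[(593,191),(628,190),(633,224),(598,227)],100)
rep("lid",[(584,173),(628,171),(635,256),(587,259)],56)
rep("salt",[(325,141)],102);rep("can",[(328,150)],56)
rep("scale",[(79,179),(147,194),(120,271),(53,253)],18)
im=cv2.cvtColor(s["pixels"],cv2.COLOR_RGB2BGR)
a=[cv2.resize(im[y:y+50,x:x+50],(390,390),interpolation=cv2.INTER_CUBIC) for x,y in((375,158),(230,125))]
cv2.imwrite("pics/close.png",np.hstack(a))
E
```

```text
pan [547. 366.]
mat [458.  -5.]
tin [ 565. -375.]
  rect [ 566. -374.] [52. 49.] 6.5 edge12 deg -87.5
lid [ 565. -382.]
  rect [ 565. -380.] [126.  69.] 3.0 edge12 deg -86.5
salt [654.  26.]
can [654.  24.]
scale [548. 361.]
  rect [549. 360.] [104. 123.] 74.2 edge12 deg -101.8
```

View pics/close.png

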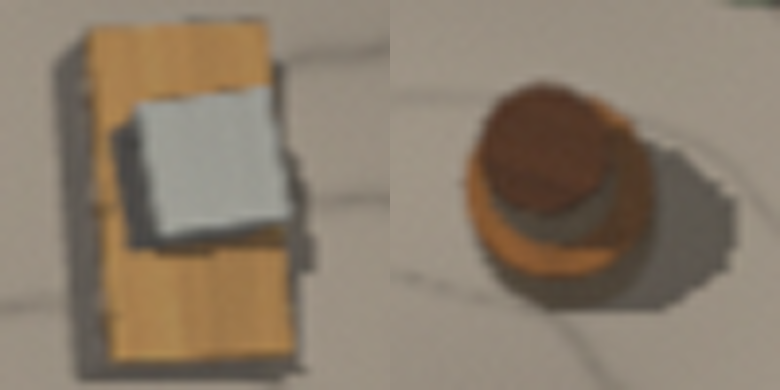

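The crops confirm the choice: the left one shows the grey tin on the pale-wood box (px ~398,183), the right one the dark-lidded salt pot on the beige canister (px ~252,150). Moving above the tin.

Call:
send_rows([
  [[8.7,3.92,-4.4,0,0],[8.7,3.92,-4.4,0,0],[8.7,3.92,-4.4,0,0],[8.7,3.92,-4.4,0,0],[8.7,3.92,-4.4,0,0],[8.7,3.92,-4.4,0,0],[8.7,3.92,-4.4,0,0],[8.7,3.92,-4.4,0,0],[8.7,3.92,-4.4,0,0],[8.7,3.92,-4.4,0,0],[8.7,-0.35,-5.25,0,-7],[8.7,-0.35,-5.25,0,-7],[8.7,-0.35,-5.25,0,-7],[8.7,-0.35,-5.25,0,-7],[8.7,-0.35,-5.25,0,-7],[8.7,-0.35,-5.25,0,-7],[8.7,-0.35,-5.25,0,-7],[8.7,-0.35,-5.25,0,-7],[8.7,-0.35,-5.25,0,-8],[8.7,0,0,0,0]],
])

```text
clock: 3.75
position: [565.9, -328.2, 206.2]
ee_rot: [[-0.106, 0.994, -0.001], [0.994, 0.106, -0.003], [-0.003, -0.001, -1.0]]
contact_force: [0.2, 0.7, -0.2]
opening: 1.001
grasp_force: 0.0
```

```bash
cat >> h.py <<'E'
def look(n=None,names=()):
    o=bot.get_obs();s=snapshot("wrist");R=np.array(o["ee_rot"])
    print("t",o["clock"],"pos",np.round(o["position"],1),"close-line deg",round(float(np.degrees(np.arctan2(R[1,1],R[0,1]))),1),"q",np.round(o["joint_positions"],2),"F",np.round(o["contact_force"],1),"op",round(o["opening"]*87,1))
    if n: save(s,n)
    for t in names:
        for d in search_frame(s,t)[:2]: print(t,np.round(d["bbox"]),round(d["conf"],2))
    return o,s
def mask(s,lo,hi):
    hsv=cv2.cvtColor(np.array(s["pixels"]),cv2.COLOR_RGB2HSV)
    return cv2.morphologyEx(cv2.inRange(hsv,lo,hi),cv2.MORPH_OPEN,np.ones((3,3)))
def rect(o,s,pts,z):
    P=np.array([ray(s,p,z,o)[:2] for p in np.array(pts,float).reshape(-1,2)],np.float32)
    c,sz,a=cv2.minAreaRect(P);return np.round(c,1),np.round(sz,1),round(a,1)
E
python3 -c "
from h import *
look('w1',['spice_tin','butter_box'])"
```

```text
t 3.75 pos [ 565.9 -328.2  206.2] close-line deg 6.1 q [-0.03  0.45  0.68  1.41 -0.28  1.38  0.76] F [ 0.2  0.7 -0.2] op 87.1
spice_tin [247. 212.  51.  54.] 0.69
butter_box [216. 195. 110.  66.] 0.93
butter_box [ 60. 241.  70.  36.] 0.57
```

View pics/w1.png

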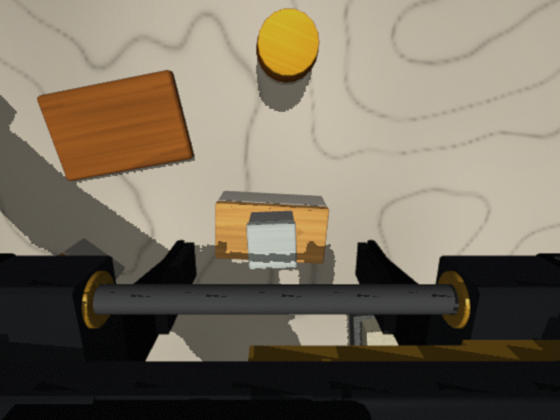

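The wrist view shows the tin's top face at about x 247-297, y 223-266, on the pale lid (216-328, 200-262). The jar lid is at (288,42) and the board at (117,125).

```bash
cat > m1.py <<'E'
from h import *
o,s=look()
hsv=cv2.cvtColor(s["pixels"],cv2.COLOR_RGB2HSV)
for p in [(270,245),(235,225),(115,125),(270,190)]: print(p,hsv[p[1],p[0]])
def blob(m,seed):
    n,l,st,c=cv2.connectedComponentsWithStats(m); k=l[seed[1],seed[0]]; q=(l==k).astype(np.uint8)
    ct=max(cv2.findContours(q,0,2)[0],key=cv2.contourArea);return ct,st[k]
h0=hsv[245,270].astype(int)
ff=hsv.copy();
def flood(seed,tol):
    im=cv2.GaussianBlur(np.ascontiguousarray(s["pixels"]),(3,3),0);m=np.zeros((422,562),np.uint8)
    cv2.floodFill(im,m,seed,0,(tol,)*3,(tol,)*3,4|(255<<8)|cv2.FLOODFILL_MASK_ONLY|cv2.FLOODFILL_FIXED_RANGE);m=m[1:-1,1:-1]
    return max(cv2.findContours(m,0,2)[0],key=cv2.contourArea)
for n,sd,z,t in (("tin",(270,245),100,25),("lid",(235,225),56,50),("board",(115,125),15,45)):
    c=flood(sd,t);print(n,cv2.boundingRect(c),rect(o,s,c,z))
E
python3 m1.py
```

```text
t 3.9 pos [ 568.6 -322.   206.1] close-line deg 6.7 q [-0.04  0.45  0.68  1.41 -0.28  1.38  0.76] F [1.1 1.2 1.4] op 87.1
(270, 245) [ 51  13 195]
(235, 225) [ 18 153 211]
(115, 125) [ 14 199 142]
(270, 190) [ 20  36 191]
tin (244, 231, 46, 24) (array([ 566.1, -365.3]), array([42.2, 23.2]), 6.7)
lid (211, 207, 115, 47) (array([ 566.4, -373.8]), array([120.1,  50.6]), 2.4)
board (35, 76, 153, 108) (array([ 386.4, -291.4]), array([148. ,  93.8]), 16.3)
```

Call:
send_rows([
  [[8.7,-0.2,-2.5,0,0],[8.7,0,-2.0,0,0],[8.7,0,0,0,0],[8.7,0,0,0,0],[8.7,0,0,0,0]],
])

```text
clock: 4.58
position: [566.9, -366.5, 206.4]
ee_rot: [[-0.117, 0.993, 0.001], [0.993, 0.117, 0.001], [0.001, 0.001, -1.0]]
contact_force: [-0.6, -0.1, -0.1]
opening: 0.996
grasp_force: 0.0
```

```bash
sed -i 's/^o,s=look()/o,s=look("w2",["spice_tin"])/; s/(270,245),100,25/(270,220),100,30/' m1.py; python3 m1.py; python3 -c "
import cv2;im=cv2.imread('pics/w2.png')[120:300,180:400];cv2.imwrite('pics/w2c.png',cv2.resize(im,None,fx=3,fy=3,interpolation=2))"
```

```text
t 4.575 pos [ 566.9 -366.5  206.4] close-line deg 6.7 q [ 0.05  0.51  0.68  1.34 -0.32  1.4   0.83] F [-0.6 -0.1 -0.1] op 86.7
spice_tin [248. 177.  55.  53.] 0.85
spice_tin [262.   0.  63.  45.] 0.52
(270, 245) [ 22  36 175]
(235, 225) [ 17 155 192]
(115, 125) [ 13 195 140]
(270, 190) [ 50  12 199]
tin (206, 184, 93, 67) (array([ 547.7, -387.8]), array([85.8, 63.2]), 7.9)
lid (215, 164, 119, 69) (array([ 566.7, -380.4]), array([119.6,  66.8]), 2.6)
board (33, 30, 158, 116) (array([ 387.3, -291.8]), array([147.3,  93.8]), 16.5)
```

View pics/w2c.png

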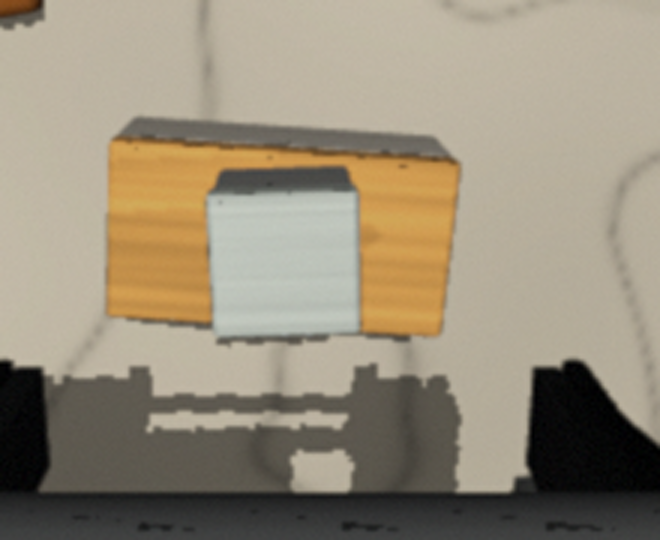

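The crop shows the tin top with corners at crop (207,193), (357,188), (360,330) and (217,336), slightly turned on the lid, clear of the fingers.

```bash
python3 - <<'E'
from h import *
o,s=look()
g=lambda L:[(180+x/3-.3,120+y/3-.3) for x,y in L]
for n,L,z in (("tin",[(207,193),(357,188),(360,330),(217,336)],100),("lid",[(110,140),(460,162),(441,335),(107,316)],56)):
    P=np.array([ray(s,p,z,o)[:2] for p in g(L)]);print(n,P.mean(0).round(1),rect(o,s,g(L),z),np.degrees(np.arctan2(*(P[1]-P[0])[::-1])).round(1),np.degrees(np.arctan2(*(P[2]-P[3])[::-1])).round(1))
E
```

```text
t 4.675 pos [ 566.6 -367.   206.4] close-line deg 6.7 q [ 0.05  0.51  0.68  1.34 -0.32  1.4   0.83] F [ 0.2 -0.1 -0.5] op 86.8
tin [ 567.8 -375.4] (array([ 567.8, -375.3]), array([44.2, 45.1]), 9.3) 8.7 9.3
lid [ 566.6 -381.1] (array([ 566.5, -381. ]), array([118.5,  62.8]), 3.2) 3.1 3.2
```

Call:
send_rows([
  [[8.7,0.12,-0.84,-2,2.3],[8.7,0,0,-3,0],[8.7,0,0,-3,0],[8.7,0,0,-2.5,0],[8.7,0,0,-1.7,0],[8.7,0,0,0,0],[8.7,0,0,0,0],[3.5,0,0,0,0],[3.5,0,0,0,0],[3.5,0,0,0,0],[3.5,0,0,0,0],[3.5,0,0,0,0],[3.5,0,0,0,0]],
], squeeze=15)

```text
clock: 6.35
position: [567.5, -376.4, 84.3]
ee_rot: [[-0.155, 0.988, 0.0], [0.988, 0.155, 0.0], [-0.0, 0.0, -1.0]]
contact_force: [0.5, -0.7, -0.4]
opening: 0.437
grasp_force: 0.2
```

Call:
send_rows([
  [[3.5,0,0,0,0],[3.5,0,0,0,0],[3.5,0,0,0,0],[3.5,0,0,0,0]],
])

```text
clock: 6.85
position: [567.5, -376.4, 84.3]
ee_rot: [[-0.155, 0.988, 0.0], [0.988, 0.155, 0.0], [-0.0, 0.0, -1.0]]
contact_force: [0.7, 0.3, 1.0]
opening: 0.4
grasp_force: 0.5
```

```bash
python3 -c "
from h import *
look('w3',['spice_tin'])
s=snapshot('top');print([ (d['bbox'],d['conf']) for d in search_frame(s,'spice_tin')])
im=cv2.cvtColor(s['pixels'],4)[120:260,340:480]
a=cv2.imread('pics/w3.png')[60:400,130:430]
cv2.imwrite('pics/w3c.png',np.hstack([cv2.resize(im,(400,400)),cv2.resize(a,(353,400))]))"
```

```text
t 6.85 pos [ 567.5 -376.4   84.3] close-line deg 8.9 q [ 0.08  0.61  0.63  1.47 -0.37  1.19  0.92] F [0.7 0.3 1. ] op 34.8
spice_tin [234. 202.  88.  84.] 0.59
[]
```

View pics/w3c.png

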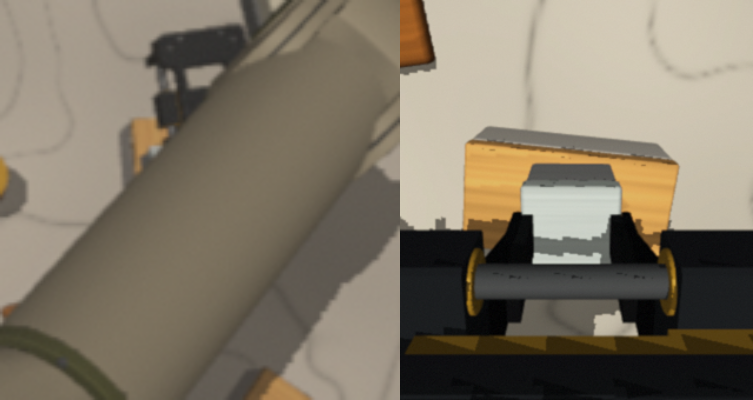

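```bash
python3 - <<'E'
from h import *
o,s=look()
M=np.linalg.inv(s["mount"]);K=np.array(s["camera_matrix"])
def pr(p):
    q=K@(M@np.r_[p,1])[:3];return ((q[:2]/q[2]-[130,60])*400/340).round()
for y in (17.5,22):
  for x in(-9.5,9.5):
    for z in (-16,0,19): print("pad",y,x,z,pr([x,y,z]),pr([x,-y,z]))
for y in(-23,23):
  for x in (-23,23): print("tin top",pr([x,y,-16]), "bottom",pr([x,y,28]))
im=cv2.imread("pics/w3.png")[150:350,200:360];cv2.imwrite("pics/w3d.png",cv2.resize(im,None,fx=3,fy=3,interpolation=2))
E
```

```text
t 7.05 pos [ 567.5 -376.4   84.4] close-line deg 8.9 q [ 0.08  0.61  0.63  1.47 -0.37  1.19  0.92] F [-0.5  1.2  1. ] op 34.9
pad 17.5 -9.5 -16 [207. 254.] [132. 254.]
pad 17.5 -9.5 0 [204. 238.] [135. 238.]
pad 17.5 -9.5 19 [202. 222.] [138. 222.]
pad 17.5 9.5 -16 [208. 216.] [131. 216.]
pad 17.5 9.5 0 [205. 203.] [134. 203.]
pad 17.5 9.5 19 [202. 190.] [137. 190.]
pad 22 -9.5 -16 [217. 254.] [122. 254.]
pad 22 -9.5 0 [213. 238.] [126. 238.]
pad 22 -9.5 19 [210. 222.] [130. 222.]
pad 22 9.5 -16 [218. 216.] [121. 216.]
pad 22 9.5 0 [215. 203.] [125. 203.]
pad 22 9.5 19 [211. 190.] [129. 190.]
tin top [121. 279.] bottom [130. 237.]
tin top [117. 188.] bottom [128. 161.]
tin top [218. 279.] bottom [209. 237.]
tin top [222. 188.] bottom [212. 161.]
```

View pics/w3d.png

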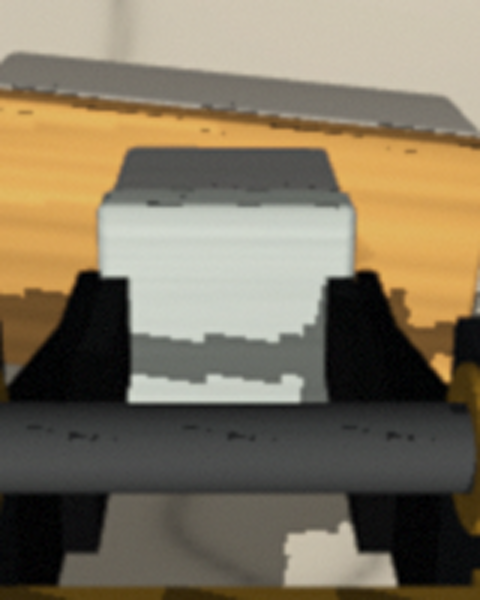

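The opening reads 35 mm, which is what I commanded, so nothing is between the pads. I'll check from the side camera.

```bash
python3 - <<'E'
from h import *
s=snapshot("scene");o=bot.get_obs()
M=np.linalg.inv(s["pose"]);K=np.array(s["camera_matrix"])
R=np.array(o["ee_rot"])
for t in ([0,17.5,0],[0,-17.5,0],[0,17.5,19],[0,-17.5,19],[0,17.5,-20],[0,-17.5,-20]):
    p=np.array(o["position"])+R@t;q=K@(M@np.r_[p,1])[:3];print(t,((q[:2]/q[2]-[150,200])*5).round())
im=cv2.cvtColor(s["pixels"],4)[200:320,150:270];cv2.imwrite("pics/s4.png",cv2.resize(im,(600,600),interpolation=2))
E
```

```text
[0, 17.5, 0] [317. 382.]
[0, -17.5, 0] [266. 353.]
[0, 17.5, 19] [322. 413.]
[0, -17.5, 19] [271. 383.]
[0, 17.5, -20] [312. 349.]
[0, -17.5, -20] [260. 320.]
```

View pics/s4.png

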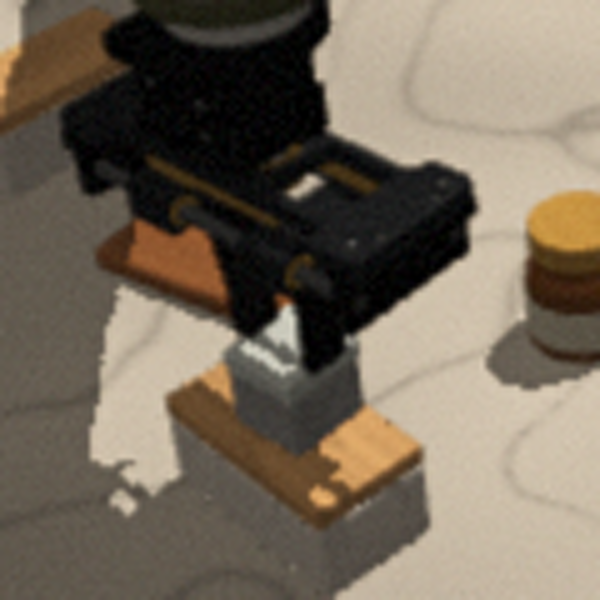

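The side view shows the fingertips ending just above the tin's lid (crop ~(320,370)), well higher than the stated 19 mm ahead of the TCP. The tips are about 35 mm shorter than the frame suggests. I'll open, go lower in small steps and watch the force.

Call:
send_rows([
  [[8.7,0,0,0,0],[8.7,0,0,0,0],[8.7,0,0,0,0],[8.7,0,0,0,0],[8.7,0,0,0,0],[8.7,0,0,-0.5,0],[8.7,0,0,-0.5,0],[8.7,0,0,-0.5,0],[8.7,0,0,-0.3,0],[8.7,0,0,-0.2,0],[8.7,0,0,0,0]],
])

```text
clock: 8.52
position: [567.4, -376.4, 64.2]
ee_rot: [[-0.154, 0.988, -0.0], [0.988, 0.154, 0.0], [0.0, -0.0, -1.0]]
contact_force: [-0.7, 0.5, -0.2]
opening: 0.997
grasp_force: 0.0
```

```bash
python3 - <<'E'
from h import *
look("w5")
s=snapshot("scene")
im=cv2.cvtColor(s["pixels"],4)[220:320,160:260];a=cv2.imread("pics/w5.png")[120:320,150:410]
cv2.imwrite("pics/w5c.png",np.hstack([cv2.resize(im,(350,350),interpolation=2),cv2.resize(a,(450,350))]))
E
```

```text
t 8.525 pos [ 567.4 -376.4   64.2] close-line deg 8.9 q [ 0.09  0.62  0.62  1.48 -0.38  1.16  0.93] F [-0.7  0.5 -0.2] op 86.7
```

View pics/w5c.png

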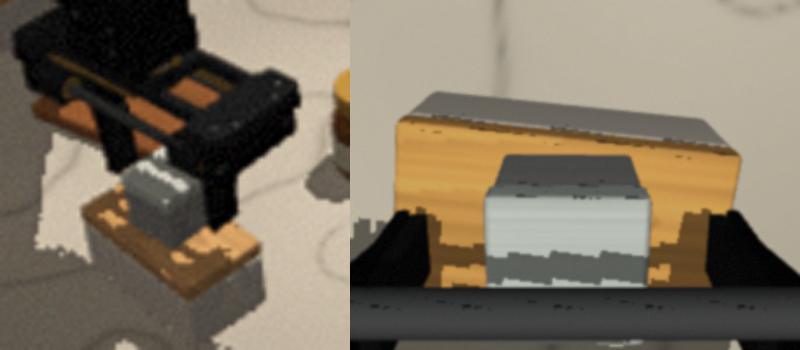

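The fingers now straddle the tin with the tips still well above the lid and no contact force. Going down 12 mm more and closing.

Call:
send_rows([
  [[8.7,0,0,-0.4,0],[8.7,0,0,-0.4,0],[8.7,0,0,-0.4,0],[8.7,0,0,0,0],[3.0,0,0,0,0],[3.0,0,0,0,0],[3.0,0,0,0,0],[3.0,0,0,0,0],[3.0,0,0,0,0],[3.0,0,0,0,0],[3.0,0,0,0,0],[3.0,0,0,0,0]],
], squeeze=15)

```text
clock: 10.12
position: [567.4, -376.4, 52.3]
ee_rot: [[-0.154, 0.988, 0.0], [0.988, 0.154, 0.0], [-0.0, 0.0, -1.0]]
contact_force: [0.1, -0.0, -0.0]
opening: 0.522
grasp_force: 15.0
```

Gripped (45 mm, 15 N). Lift and carry to the scale.

Call:
send_rows([
  [[3.0,0,0,0.3,0],[3.0,0,0,0.7,0],[3.0,0,0,2,0],[3.0,0,0,3.5,0],[3.0,0,0,3.5,0],[3.0,0,0.5,2,0],[3.0,0.2,2,1,0],[3.0,0.5,4,0,0],[3.0,0.5,4,0,0],[3.0,0.5,4,0,0],[3.0,0.5,4,0,0],[3.0,0.5,4,0,0],[3.0,0.5,4,0,0],[3.0,0.5,4,0,0],[3.0,0.5,4,0,0],[3.0,0.5,4,0,0],[3.0,0,4,0,0],[3.0,0,4,0,0],[3.0,-0.5,4,0,0],[3.0,-0.5,4,0,0]],
])

```text
clock: 12.62
position: [603.8, 170.1, 182.6]
ee_rot: [[-0.155, 0.988, -0.0], [0.988, 0.155, 0.0], [0.0, -0.0, -1.0]]
contact_force: [0.1, -0.5, -0.2]
opening: 0.522
grasp_force: 15.0
```

Call:
send_rows([
  [[3.0,-1,4,0,0],[3.0,-1,4,0,0],[3.0,-1,4,0,0],[3.0,-1,4,0,0],[3.0,-1,3,0,0],[3.0,-1,2,0,0],[3.0,0,0,0,0],[3.0,0,0,0,0],[3.0,0,0,0,0]],
])

```text
clock: 13.75
position: [545.2, 377.0, 182.5]
ee_rot: [[-0.152, 0.988, 0.0], [0.988, 0.152, -0.0], [-0.0, 0.0, -1.0]]
contact_force: [-0.2, 0.0, -1.0]
opening: 0.523
grasp_force: 15.0
```

```bash
python3 - <<'E'
from h import *
o,s=look("w6",["scale","slate_tile","spice_tin","mug"])
E
```

```text
t 13.75 pos [545.2 377.  182.5] close-line deg 8.8 q [-0.98  0.45  0.42  1.4  -0.18  1.33 -0.4 ] F [-0.2  0.  -1. ] op 45.5
scale [209. 127. 135.  98.] 0.72
slate_tile [ 57. 178. 121.  79.] 0.97
spice_tin [224. 216. 108. 116.] 0.79
mug [217. 332.  86.  14.] 0.94
```

View pics/w6.png

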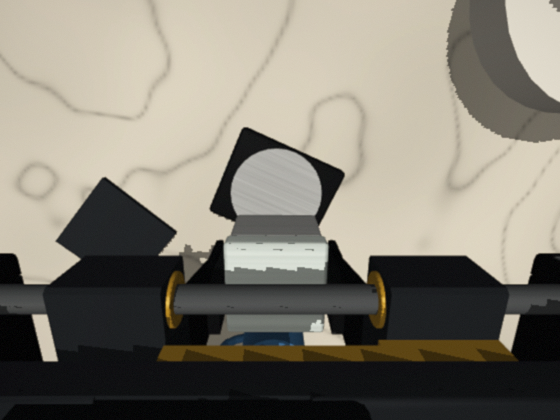

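The pan spans x 231-322 with its top edge at row 148. The housing corners are at (248,127), (344,173) and (210,211). The slate is at (57-176, 178-257).

```bash
python3 - <<'E'
from h import *
from scipy.optimize import least_squares
o,s=look()
g=np.array(s["pixels"]).astype(int)
# pan rim: segment light grey low-saturation region connected, rows<212
im=cv2.GaussianBlur(np.ascontiguousarray(s["pixels"]),(3,3),0);m=np.zeros((422,562),np.uint8)
m[216:]=1
cv2.floodFill(im,m,(276,180),0,(35,)*3,(35,)*3,4|(255<<8)|cv2.FLOODFILL_MASK_ONLY|cv2.FLOODFILL_FIXED_RANGE)
m[m==1]=0;c=max(cv2.findContours(m[1:-1,1:-1],0,2)[0],key=cv2.contourArea).reshape(-1,2);print(cv2.boundingRect(c))
c=c[c[:,1]<205]
P=np.array([ray(s,p,24,o)[:2] for p in c])
for rfix in(48,None):
    r=least_squares(lambda v:np.hypot(*(P-v[:2]).T)-(rfix or v[2]),[548,363,48],loss="soft_l1");print(r.x.round(1))
C=np.array([ray(s,p,18,o)[:2] for p in((248,127),(344,173),(210,211))]);print("housing",((C[1]+C[2])/2).round(1),np.linalg.norm(C[1]-C[0]),np.linalg.norm(C[2]-C[0]))
S=[ray(s,p,8,o)[:2] for p in((104,178),(176,233),(57,239))];print("slate",((S[1]+S[2])/2).round(1),np.linalg.norm(S[1]-S[0]))
E
```

```text
t 14.0 pos [544.6 378.2 182.3] close-line deg 8.9 q [-0.98  0.45  0.42  1.4  -0.18  1.33 -0.4 ] F [ 0.1 -0.  -0.8] op 45.3
(232, 151, 90, 64)
[548.1 365.9  48. ]
[547.9 367.6  46.7]
housing [547.3 368.9] 110.58608799339208 99.3395869842892
slate [374.9 286.9] 97.05331966164503
```

Call:
send_rows([
  [[3.0,0.34,-1.29,0,0],[3.0,0,0,-3,0],[3.0,0,0,-3,0],[3.0,0,0,-3,0],[3.0,0,0,-3,0],[3.0,0,0,-2,0],[3.0,0,0,-1,0],[3.0,0,0,-0.4,0],[3.0,0,0,-0.3,0],[3.0,0,0,0,0],[3.0,0,0,-0.2,0],[3.0,0,0,-0.1,0],[3.0,0,0,0,0]],
])

```text
clock: 15.68
position: [547.8, 365.7, 22.3]
ee_rot: [[-0.155, 0.988, 0.0], [0.988, 0.155, 0.0], [0.0, 0.0, -1.0]]
contact_force: [-0.2, -0.5, -0.5]
opening: 0.524
grasp_force: 15.0
```

Call:
send_rows([
  [[3.0,0,0,-0.1,0],[3.0,0,0,-0.05,0],[3.0,0,0,0,0],[3.0,0,0,0,0]],
])

```text
clock: 16.18
position: [547.8, 365.7, 20.8]
ee_rot: [[-0.155, 0.988, 0.0], [0.988, 0.155, 0.0], [0.0, 0.0, -1.0]]
contact_force: [-0.5, 0.1, -1.3]
opening: 0.518
grasp_force: 15.0
```

Call:
send_rows([
  [[3.0,0,0,-0.05,0],[3.0,0,0,-0.05,0],[3.0,0,0,0,0]],
])

```text
clock: 16.55
position: [547.9, 365.8, 20.2]
ee_rot: [[-0.155, 0.988, 0.0], [0.988, 0.155, 0.0], [0.0, 0.0, -1.0]]
contact_force: [-1.9, -0.9, 5.7]
opening: 0.519
grasp_force: 15.0
```

In contact (about 6 N upward). Release and rise.

Call:
send_rows([
  [[5.2,0,0,0,0],[5.2,0,0,0,0],[6.5,0,0,0,0],[6.5,0,0,0,0],[8.7,0,0,0,0],[8.7,0,0,0,0],[8.7,0,0,1,0],[8.7,0,0,3,0],[8.7,0,0,4,0],[8.7,0,0,4,0],[8.7,0,-2,4,0],[8.7,0,-2,0,0],[8.7,0,0,0,0],[8.7,0,0,0,0]],
])

```text
clock: 18.3
position: [547.0, 326.4, 178.8]
ee_rot: [[-0.155, 0.988, -0.001], [0.988, 0.155, -0.0], [-0.0, -0.002, -1.0]]
contact_force: [-0.6, 0.8, -0.4]
opening: 0.998
grasp_force: 0.0
```

```bash
python3 - <<'E'
from h import *
o,s=look("w7",["scale","slate_tile","spice_tin"])
im=cv2.imread("pics/w7.png");cv2.imwrite("pics/w7c.png",cv2.resize(im[80:300,20:400],(760,440),interpolation=2))
E
```

```text
t 18.3 pos [547.  326.4 178.8] close-line deg 8.9 q [-0.94  0.39  0.44  1.49 -0.17  1.3  -0.33] F [-0.6  0.8 -0.4] op 86.9
scale [212.  75. 141. 132.] 0.92
slate_tile [ 50. 129. 126. 125.] 0.95
spice_tin [258. 126.  55.  53.] 0.81
```

View pics/w7c.png

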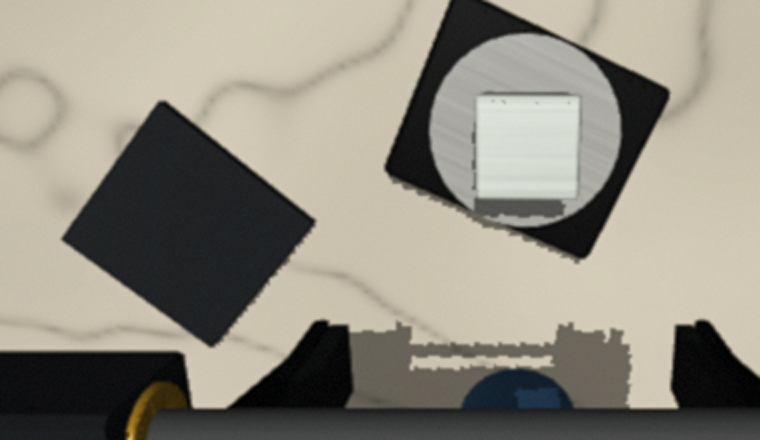

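The tin stands upright on the pan. Its top spans crop 476-580 x 95-199 and the pan 430-621 x 33-228. The slate corners are (163,101), (315,221), (212,346) and (63,238).

```bash
python3 - <<'E'
from h import *
o,s=look()
g=lambda L:[(20+x/2,80+y/2) for x,y in L]
print("tin",rect(o,s,g([(476,96),(580,96),(579,199),(476,198)]),68))
print("pan c",[rect(o,s,g([(430,131),(621,131)]),24),rect(o,s,g([(526,33),(526,228)]),24)])
print("housing",rect(o,s,g([(387,170),(583,260),(668,93)]),18))
print("slate",rect(o,s,g([(163,101),(315,221),(212,346),(63,238)]),8))
E
```

```text
t 18.5 pos [547.3 326.3 179. ] close-line deg 8.9 q [-0.94  0.39  0.44  1.48 -0.17  1.3  -0.33] F [ 0.5  0.  -0.2] op 86.9
tin (array([549.4, 366. ]), array([46. , 44.9]), 8.4)
pan c [(array([548.7, 368.2]), array([95.5,  0. ]), -171.0), (array([549.3, 366.5]), array([96.7,  0. ]), 99.4)]
housing (array([548.6, 366. ]), array([ 96.4, 114. ]), 74.6)
slate (array([375.8, 284.8]), array([99.6, 98. ]), 57.5)
```

Call:
send_rows([
  [[8.7,1.5,-4.1,0,0],[8.7,1.5,-4.1,0,0],[8.7,1.5,-4.1,0,0],[8.7,1.5,-4.1,0,0],[8.7,1.5,-4.1,0,0],[8.7,1.5,-4.1,0,0],[8.7,1.5,-4.1,0,0],[8.7,0,0,0,0],[8.7,0,0,0,0],[8.7,0,0,0,0]],
])

```text
clock: 19.8
position: [652.6, 40.6, 179.6]
ee_rot: [[-0.157, 0.988, -0.0], [0.988, 0.157, 0.001], [0.001, -0.0, -1.0]]
contact_force: [0.6, 0.1, 0.6]
opening: 0.999
grasp_force: 0.0
```

```bash
cat >>h.py <<'E'
from scipy.optimize import least_squares
def circ(o,s,seed,z,r,tol=30,rmax=400):
    im=cv2.GaussianBlur(np.ascontiguousarray(s["pixels"]),(3,3),0);m=np.zeros((422,562),np.uint8)
    cv2.floodFill(im,m,seed,0,(tol,)*3,(tol,)*3,4|(255<<8)|cv2.FLOODFILL_MASK_ONLY|cv2.FLOODFILL_FIXED_RANGE)
    c=cv2.convexHull(max(cv2.findContours(m[1:-1,1:-1],0,2)[0],key=cv2.contourArea)).reshape(-1,2)
    c=c[c[:,1]<rmax];P=np.array([ray(s,p,z,o)[:2] for p in c]);p0=P.mean(0)
    f=[least_squares(lambda v:np.hypot(*(P-v[:2]).T)-(r if k else v[2]),[*p0,r],loss="soft_l1").x.round(1) for k in(1,0)]
    print("circ",cv2.boundingRect(c),f)
E
python3 - <<'E'
from h import *
o,s=look("w8",["canister","salt_pot","cork_mat"])
for d in search_frame(s,"salt_pot")[:1]:
    b=d["bbox"];print("net top-ish",ray(s,(b[0]+b[2]/2,b[1]+b[3]/2),90,o))
cv2.imwrite("pics/w8c.png",cv2.resize(cv2.imread("pics/w8.png")[60:300,130:430],(750,600),interpolation=2))
E
```

```text
t 19.8 pos [652.6  40.6 179.6] close-line deg 9.0 q [-0.53  0.44  0.55  1.44 -0.23  1.32  0.19] F [0.6 0.1 0.6] op 86.9
canister [242. 167.  73.  58.] 0.8
canister [338. 238.  75.  47.] 0.66
salt_pot [249. 183.  51.  63.] 0.75
salt_pot [242. 167.  72.  58.] 0.54
cork_mat [ 44. 142. 105. 100.] 0.87
net top-ish [654.3983309   30.65713269  90.        ]
```

View pics/w8c.png

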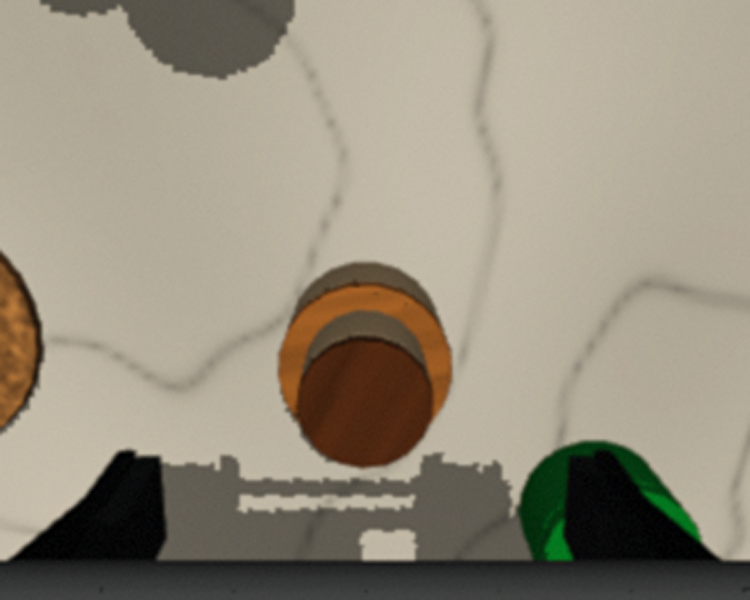

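The salt pot's lid is an ellipse centred at crop (365,402), spanning 297-433 x 337-467. The canister lid spans x 279-451, top row 282. The green canister sits at lower right.

```bash
python3 - <<'E'
from h import *
o,s=look()
circ(o,s,(276,221),102,23,40)
g=lambda x,y:(130+x/2.5,60+y/2.5)
P=np.array([ray(s,g(x,402),102,o)[:2] for x in(297,433)]);Q=np.array([ray(s,g(365,y),102,o)[:2] for y in(337,467)]);print(P.mean(0),Q.mean(0),np.ptp(P,0),np.ptp(Q,0))
P=np.array([ray(s,g(x,365),56,o)[:2] for x in(279,451)]);print("can",P.mean(0),np.ptp(P,0),ray(s,g(365,282),56,o)[:2]-[0,34])
g=ray(s,g(593,495),56,o);print("green~",g)
E
```

```text
t 20.05 pos [652.7  39.3 179.8] close-line deg 8.9 q [-0.53  0.44  0.55  1.44 -0.23  1.32  0.19] F [ 0.3 -0.2 -0.1] op 87.3
circ (247, 183, 57, 62) [array([654.4,  32.5,  23. ]), array([654.1,  33.4,  25.1])]
[655.65209251  28.53677007] [655.73662524  27.99721499] [44.13726152  6.97786234] [ 7.10539333 44.74381675]
can [655.96431225  27.21828913] [64.99088336 10.27663309] [650.90846168  25.04250413]
green~ [754.99626    -12.41061759  56.        ]
```

Call:
send_rows([
  [[8.7,0.3,-1.1,-1,0],[8.7,0,0,-3,0],[8.7,0,0,-3,0],[8.7,0,0,-3,0],[8.7,0,0,-1.6,0],[8.7,0,0,-0.6,0],[8.7,0,0,-0.4,0],[8.7,0,0,0,0],[3.0,0,0,0,0],[3.0,0,0,0,0],[3.0,0,0,0,0],[3.0,0,0,0,0],[3.0,0,0,0,0],[3.0,0,0,0,0],[3.0,0,0,0,0],[3.0,0,0,0,0]],
])

```text
clock: 22.1
position: [655.8, 27.7, 53.8]
ee_rot: [[-0.155, 0.988, -0.0], [0.988, 0.155, 0.0], [0.0, 0.0, -1.0]]
contact_force: [-0.6, 0.9, 0.2]
opening: 0.522
grasp_force: 15.0
```

Call:
send_rows([
  [[3.0,0,0,0.3,0],[3.0,0,0,0.7,0],[3.0,0,0,2,0],[3.0,0,0,3.5,0],[3.0,0,0,3.5,0],[3.0,0,0,2.5,0],[3.0,-3.5,2.7,0,0],[3.0,-3.5,2.7,0,0],[3.0,-3.5,2.7,0,0],[3.0,-3.5,2.7,0,0],[3.0,-3.5,2.7,0,0],[3.0,-3.5,2.7,0,0],[3.0,-3.5,2.7,0,0],[3.0,-3.5,2.7,0,0],[3.0,0,0,0,0],[3.0,0,0,0,0],[3.0,0,0,0,0]],
])

```text
clock: 24.22
position: [376.8, 242.9, 179.2]
ee_rot: [[-0.152, 0.988, 0.001], [0.988, 0.152, 0.0], [0.0, 0.001, -1.0]]
contact_force: [-0.2, -0.2, -1.4]
opening: 0.526
grasp_force: 15.0
```

```bash
cat >>h.py <<'E'
def quad(o,s,seed,z,tol=25):
    im=cv2.GaussianBlur(np.ascontiguousarray(s["pixels"]),(3,3),0);m=np.zeros((422,562),np.uint8)
    cv2.floodFill(im,m,seed,0,(tol,)*3,(tol,)*3,4|(255<<8)|cv2.FLOODFILL_MASK_ONLY|cv2.FLOODFILL_FIXED_RANGE)
    m=cv2.morphologyEx(m[1:-1,1:-1],cv2.MORPH_OPEN,np.ones((5,5)))
    c=max(cv2.findContours(m,0,2)[0],key=cv2.contourArea)
    print("quad",cv2.boundingRect(c),rect(o,s,c,z))
E
python3 - <<'E'
from h import *
o,s=look("w9",["slate_tile","salt_pot"])
b=search_frame(s,"slate_tile")[0]["bbox"]
quad(o,s,(int(b[0]+b[2]/2),int(b[1]+b[3]/2)),8)
E
```

```text
t 24.225 pos [376.8 242.9 179.2] close-line deg 8.8 q [-1.02 -0.06  0.33  1.96  0.02  1.24 -0.54] F [-0.2 -0.2 -1.4] op 45.8
slate_tile [214.  74. 130. 132.] 0.57
salt_pot [226. 212. 100. 119.] 0.95
quad (214, 77, 127, 129) (array([372.6, 283.4]), array([98. , 97.4]), 57.6)
```

Call:
send_rows([
  [[3.0,-0.38,4.0,0,0],[3.0,0,0,-3.5,0],[3.0,0,0,-3.5,0],[3.0,0,0,-3.5,0],[3.0,0,0,-3.5,0],[3.0,0,0,-1.6,0],[3.0,0,0,-0.7,0],[3.0,0,0,-0.5,0],[3.0,0,0,-0.2,0],[3.0,0,0,0,0],[3.0,0,0,0,0]],
])

```text
clock: 25.8
position: [372.2, 283.9, 9.2]
ee_rot: [[-0.155, 0.988, 0.001], [0.988, 0.155, 0.001], [0.001, 0.001, -1.0]]
contact_force: [0.3, -0.1, -1.1]
opening: 0.526
grasp_force: 15.0
```

Call:
send_rows([
  [[3.0,0.05,0,-0.1,0],[3.0,0,-0.06,-0.1,0],[3.0,0,0,-0.05,0],[3.0,0,0,-0.05,0],[3.0,0,0,0,0]],
])

```text
clock: 26.42
position: [372.5, 283.1, 5.7]
ee_rot: [[-0.155, 0.988, 0.0], [0.988, 0.155, -0.0], [-0.0, 0.0, -1.0]]
contact_force: [-0.3, -0.3, -0.9]
opening: 0.524
grasp_force: 15.0
```

Call:
send_rows([
  [[3.0,0,0,-0.05,0],[3.0,0,0,0,0],[3.0,0,0,-0.03,0],[3.0,0,0,0,0]],
])

```text
clock: 26.92
position: [372.5, 283.1, 5.6]
ee_rot: [[-0.154, 0.988, -0.0], [0.988, 0.154, 0.0], [0.0, -0.0, -1.0]]
contact_force: [-4.0, -3.6, 10.2]
opening: 0.524
grasp_force: 15.0
```

Call:
send_rows([
  [[5.2,0,0,0,0],[5.2,0,0,0,0],[6.5,0,0,0,0],[6.5,0,0,0,0],[8.7,0,0,0,0],[8.7,0,0,0,0],[8.7,0,0,1,0],[8.7,0,0,3,0],[8.7,0,0,4,0],[8.7,0,0,4,0],[8.7,0,-2,4,0],[8.7,0,-2,0,0],[8.7,0,0,0,0],[8.7,0,0,0,0]],
])

```text
clock: 28.68
position: [372.0, 243.2, 164.3]
ee_rot: [[-0.155, 0.988, -0.001], [0.988, 0.155, -0.001], [-0.001, -0.001, -1.0]]
contact_force: [-0.4, 0.7, -0.2]
opening: 0.999
grasp_force: 0.0
```

```bash
python3 - <<'E'
from h import *
o,s=look("w10",["slate_tile","salt_pot"])
b=search_frame(s,"salt_pot")[0]["bbox"]
circ(o,s,(int(b[0]+b[2]/2),int(b[1]+b[3]/2)+5),54,23,40)
E
```

```text
t 28.675 pos [372.  243.2 164.3] close-line deg 8.9 q [-1.02 -0.06  0.33  1.98  0.02  1.21 -0.54] F [-0.4  0.7 -0.2] op 86.9
slate_tile [214.  74. 138. 140.] 0.95
salt_pot [258. 121.  50.  60.] 0.73
circ (250, 75, 60, 104) [array([372.5, 286. ,  23. ]), array([369. , 300.9,  36.3])]
```

View pics/w10.png

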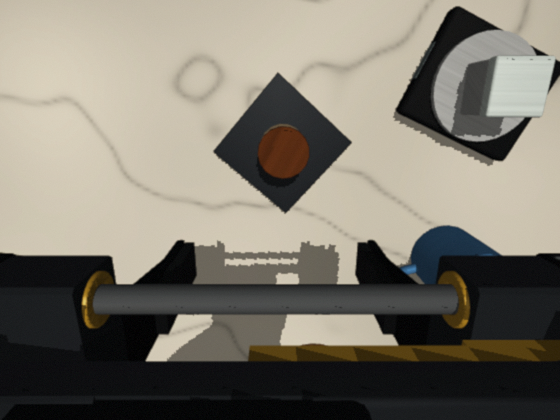

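Call:
send_rows([
  [[8.7,3.7,-2.7,0,10],[8.7,3.7,-2.7,0,10],[8.7,3.7,-2.7,0,10],[8.7,3.7,-2.7,0,10],[8.7,3.7,-2.7,0,10],[8.7,3.7,-2.7,0,10],[8.7,3.7,-2.7,0,10],[8.7,3.7,-2.7,0,10],[8.7,0,0,0,0],[8.7,0,0,0,0],[8.7,0,0,0,0]],
])

```text
clock: 30.25
position: [663.0, 32.7, 165.0]
ee_rot: [[-0.999, 0.043, -0.001], [0.043, 0.999, 0.001], [0.001, 0.001, -1.0]]
contact_force: [0.2, -0.4, 0.5]
opening: 1.001
grasp_force: 0.0
```

```bash
python3 - <<'E'
from h import *
o,s=look("w11",["canister","cork_mat"])
for d in search_frame(s,"canister")[:2]:
    b=d["bbox"];circ(o,s,(int(b[0]+b[2]/2),int(b[1]+b[3]/2)+8),56,34,45)
for d in search_frame(s,"cork_mat")[:1]:
    b=d["bbox"];circ(o,s,(int(b[0]+b[2]/2),int(b[1]+b[3]/2)),10,55,70)
E
```

```text
t 30.25 pos [663.   32.7 165. ] close-line deg 87.6 q [-0.48  0.47  0.5   1.43 -0.23  1.3   1.57] F [ 0.2 -0.4  0.5] op 87.0
canister [230. 145.  79.  77.] 0.85
canister [179. 254.  70.  80.] 0.68
cork_mat [174.   1. 100.  29.] 0.58
circ (230, 146, 66, 77) [array([653.2,  26.1,  34. ]), array([653.1,  26.3,  34.4])]
circ (0, 240, 560, 15) [array([708.8,  33.5,  34. ]), array([2889.8,  -57. , 2188.3])]
circ (174, 0, 101, 30) [array([461.2,  -4. ,  55. ]), array([461.6,  -4. ,  54.7])]
```

View pics/w11.png

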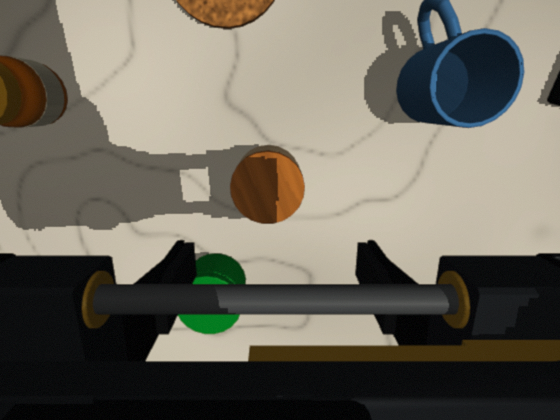

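The salt pot stands on the slate, with its lid at (284,152). The canister lid is the ellipse 230-304 x 151-222, and the green one lies under the bar at lower left. My picture budget is used up, so from here I go by numbers.

```bash
python3 - <<'E'
from h import *
o,s=look()
print(ray(s,(267,186.5),56,o))
im=np.array(s["pixels"]).astype(int)
hsv=cv2.cvtColor(s["pixels"],cv2.COLOR_RGB2HSV)
m=((hsv[...,1]>110)&(hsv[...,0]<25)).astype(np.uint8);m[:130]=0;m[240:]=0;m[:,:200]=0;m[:,330:]=0
c=cv2.convexHull(max(cv2.findContours(m,0,2)[0],key=cv2.contourArea)).reshape(-1,2);print(cv2.boundingRect(c))
P=np.array([ray(s,p,56,o)[:2] for p in c])
print(least_squares(lambda v:np.hypot(*(P-v[:2]).T)-v[2],[650,26,34]).x.round(1))
t=snapshot("top")
for n in("canister","salt_pot","slate_tile","spice_tin"):
    for d in search_frame(t,n)[:2]: print(n,np.round(d["bbox"],1),round(d["conf"],2))
E
```

```text
t 30.5 pos [663.3  31.8 165.2] close-line deg 87.5 q [-0.47  0.47  0.5   1.43 -0.23  1.3   1.57] F [-1.3 -0.3 -0.2] op 86.9
[653.7409784  25.1671714  56.       ]
(231, 150, 75, 73)
[654.3  26.1  33.4]
salt_pot [146.  242.6  15.3  14.2] 0.76
salt_pot [320.9 171.6  22.5  24.1] 0.19
slate_tile [137.8 227.1  36.5  49.5] 0.94
spice_tin [116.3 176.3  24.6  19.6] 0.87
```

Call:
send_rows([
  [[8.7,-0.92,-0.6,-1,0],[8.7,0,0,-3,0],[8.7,0,0,-3,0],[8.7,0,0,-3,0],[8.7,0,0,-2.6,0],[8.7,0,0,-1.2,0],[8.7,0,0,-0.8,0],[8.7,0,0,-0.5,0],[8.7,0,0,0,0],[5.5,0,0,0,0],[5.5,0,0,0,0],[5.5,0,0,0,0],[5.5,0,0,0,0],[5.5,0,0,0,0],[5.5,0,0,0,0]],
], squeeze=25)

```text
clock: 32.67
position: [654.5, 25.3, 14.3]
ee_rot: [[-0.999, 0.043, 0.0], [0.043, 0.999, 0.0], [-0.0, 0.0, -1.0]]
contact_force: [-1.3, 0.6, 4.8]
opening: 0.779
grasp_force: 25.0
```

Call:
send_rows([
  [[5.5,0,0,0.3,0],[5.5,0,0,0.7,0],[5.5,0,0,2,0],[5.5,0,0,4,0],[5.5,0,0,4,0],[5.5,0,0,3,0],[5.5,-3,-0.6,0,0],[5.5,-3,-0.6,0,0],[5.5,-3,-0.6,0,0],[5.5,-3,-0.6,0,0],[5.5,-2.8,-0.6,0,0],[5.5,0,0,0,0],[5.5,0,0,0,0],[5.5,0,0,0,0]],
])

```text
clock: 34.42
position: [507.0, -4.7, 154.4]
ee_rot: [[-0.999, 0.043, 0.0], [0.043, 0.999, -0.0], [-0.0, -0.0, -1.0]]
contact_force: [0.5, -0.9, -4.8]
opening: 0.777
grasp_force: 25.0
```

```bash
cat > mat.py <<'E'
from h import *
o,s=look()
b=search_frame(s,"cork_mat");print([(np.round(d["bbox"]),d["conf"]) for d in b]);b=b[0]["bbox"]
for tol in(60,80):circ(o,s,(int(b[0]+b[2]/2),int(b[1]+b[3]/2)),10,55,tol,int(b[1]+b[3]-8))
E
python3 mat.py
```

```text
t 34.425 pos [507.   -4.7 154.4] close-line deg 87.5 q [-0.57  0.11  0.53  1.86 -0.06  1.19  1.5 ] F [ 0.5 -0.9 -4.8] op 67.6
[(array([214.,  78., 118., 115.]), 0.62)]
circ (217, 78, 114, 103) [array([459. ,  -4.8,  55. ]), array([458.6,  -4.6,  54.6])]
circ (0, 0, 331, 161) [array([458. ,  -5.4,  55. ]), array([ 478.5, -113.1,  162.2])]
```

Call:
send_rows([
  [[5.5,-2.4,0,0,0],[5.5,-2.37,0,0,0],[5.5,0,0,-3,0],[5.5,0,0,-3,0],[5.5,0,0,-3,0],[5.5,0,0,-2,0],[5.5,0,0,-1,0],[5.5,0,0,-0.5,0],[5.5,0,0,-0.2,0],[5.5,0,0,0,0],[5.5,0,0,0,0]],
])

```text
clock: 35.9
position: [458.9, -4.8, 27.4]
ee_rot: [[-0.999, 0.043, 0.0], [0.043, 0.999, 0.0], [-0.0, 0.0, -1.0]]
contact_force: [-0.5, -0.0, -5.0]
opening: 0.777
grasp_force: 25.0
```

Call:
send_rows([
  [[5.5,0,0,-0.1,0],[5.5,0,0,-0.1,0],[5.5,0,0,-0.05,0],[5.5,0,0,-0.05,0],[5.5,0,0,0,0],[5.5,0,0,0,0]],
])

```text
clock: 36.65
position: [458.5, -4.8, 24.2]
ee_rot: [[-0.999, 0.044, -0.0], [0.044, 0.999, 0.0], [0.0, 0.0, -1.0]]
contact_force: [-3.7, -0.5, 3.4]
opening: 0.776
grasp_force: 25.0
```

Call:
send_rows([
  [[7.2,0,0,0,0],[7.2,0,0,0,0],[8.7,0,0,0,0],[8.7,0,0,0,0],[8.7,0,0,1,0],[8.7,0,0,3,0],[8.7,0,0,4,0],[8.7,0,0,4,0],[8.7,1.5,0,3,0],[8.7,1.5,0,0,0],[8.7,0,0,0,0],[8.7,0,0,0,0]],
])

```text
clock: 38.15
position: [487.9, -5.0, 173.8]
ee_rot: [[-0.999, 0.044, -0.001], [0.044, 0.999, -0.0], [0.001, -0.0, -1.0]]
contact_force: [-0.6, -0.5, 1.1]
opening: 1.0
grasp_force: 0.0
```

```bash
python3 - <<'E'
from h import *
o,s=look()
for n in("canister","cork_mat"):print(n,[(np.round(d["bbox"]),round(d["conf"],2)) for d in search_frame(s,n)])
b=search_frame(s,"canister")[0]["bbox"]
for t in(35,50):circ(o,s,(int(b[0]+b[2]/2),int(b[1]+b[3]/2)),66,34,t)
E
```

```text
t 38.15 pos [487.9  -5.  173.8] close-line deg 87.5 q [-0.6   0.04  0.53  1.88 -0.02  1.23  1.47] F [-0.6 -0.5  1.1] op 87.0
canister [(array([236., 126.,  81.,  77.]), 0.65)]
cork_mat [(array([221., 102., 108., 105.]), 0.57)]
circ (223, 122, 77, 81) [array([454.1, -14.3,  34. ]), array([455.2, -12. ,  36.6])]
circ (223, 121, 85, 83) [array([453.7, -14.8,  34. ]), array([454.4, -11.1,  38.1])]
```

Call:
send_rows([
  [[8.7,0.33,-2.2,0,-10],[8.7,0.33,-2.2,0,-10],[8.7,0.33,-2.2,0,-10],[8.7,0.33,-2.2,0,-10],[8.7,0.33,-2.2,0,-10],[8.7,0.33,-2.2,0,-10],[8.7,0.33,-2.2,0,-10],[8.7,0.33,-2.2,0,-10],[8.7,0.33,-2.2,0,-10],[8.7,0.33,-2.2,0,-10],[8.7,0.33,-2.2,0,-10],[8.7,0.33,-2.2,0,-10],[8.7,0.33,-2.2,0,-10],[8.7,0.33,-2.2,0,-10],[8.7,0.33,-2.2,0,-10],[8.7,0.33,-2.2,0,-10],[8.7,0.33,-2.2,0,-10],[8.7,0,0,0,-4.4],[8.7,0,0,0,0],[8.7,0,0,0,0]],
])

```text
clock: 40.85
position: [544.8, -378.4, 173.9]
ee_rot: [[0.998, 0.056, 0.0], [0.056, -0.998, 0.0], [0.0, -0.0, -1.0]]
contact_force: [0.2, 0.7, 0.4]
opening: 1.002
grasp_force: 0.0
```

```bash
python3 - <<'E'
from h import *
o,s=look()
for n in("butter_box","board"):print(n,[(np.round(d["bbox"]),round(d["conf"],2)) for d in search_frame(s,n)])
E
```

```text
t 40.85 pos [ 544.8 -378.4  173.9] close-line deg -86.8 q [-0.15  0.63  1.05  1.44 -0.55  1.39 -0.6 ] F [0.2 0.7 0.4] op 87.2
butter_box [(array([244., 104.,  70., 130.]), 0.94), (array([312., 318.,  76.,  32.]), 0.92)]
board [(array([140., 245., 111., 114.]), 0.86)]
```

```bash
python3 - <<'E'
from h import *
o,s=look()
for t in(35,45,60):quad(o,s,(279,180),56,t)
hsv=cv2.cvtColor(s["pixels"],cv2.COLOR_RGB2HSV)
m=((hsv[...,1]>100)&(hsv[...,0]<26)).astype(np.uint8)
m[:95]=0;m[250:]=0;m[:,:235]=0;m[:,325:]=0
c=max(cv2.findContours(m,0,2)[0],key=cv2.contourArea);print(cv2.boundingRect(c),rect(o,s,cv2.convexHull(c),56))
E
```

```text
t 41.0 pos [ 544.8 -378.5  174.1] close-line deg -86.8 q [-0.15  0.63  1.05  1.44 -0.55  1.39 -0.6 ] F [ 0.1 -0.7 -0.1] op 86.7
quad (301, 216, 5, 17) (array([ 518., -406.]), array([16.3,  3.8]), 4.5)
quad (276, 147, 118, 86) (array([ 552. , -432.6]), array([ 81. , 108.5]), 3.3)
quad (276, 107, 272, 176) (array([ 540.9, -503.8]), array([259.5, 149.9]), 83.6)
(245, 104, 74, 129) (array([ 567.3, -381.6]), array([117.8,  63.3]), 2.9)
```

Call:
send_rows([
  [[8.7,2.24,-0.28,-1,-0.2],[8.7,0,0,-3.5,0],[8.7,0,0,-3.5,0],[8.7,0,0,-3.5,0],[8.7,0,0,-2,0],[8.7,0,0,-1.2,0],[8.7,0,0,-0.8,0],[8.7,0,0,-0.5,0],[8.7,0,0,0,0],[5.2,0,0,0,0],[5.2,0,0,0,0],[5.2,0,0,0,0],[5.2,0,0,0,0],[5.2,0,0,0,0],[5.2,0,0,0,0]],
], squeeze=30)

```text
clock: 42.92
position: [567.2, -381.7, 14.2]
ee_rot: [[0.999, 0.051, 0.001], [0.051, -0.999, -0.0], [0.001, 0.0, -1.0]]
contact_force: [-1.0, 0.8, 2.8]
opening: 0.732
grasp_force: 30.0
```

Call:
send_rows([
  [[5.2,0,0,0.3,0],[5.2,0,0,0.7,0],[5.2,0,0,2,0],[5.2,0,0,4,0],[5.2,0,0,4,0],[5.2,0,0,1,0],[5.2,-3,1.5,0,2],[5.2,-3,1.5,0,3],[5.2,-3,1.5,0,3],[5.2,-3,1.5,0,3],[5.2,-3,1.5,0,2.4],[5.2,-3.03,1.51,0,0],[5.2,0,0,0,0],[5.2,0,0,0,0],[5.2,0,0,0,0]],
])

```text
clock: 44.8
position: [387.1, -292.1, 134.0]
ee_rot: [[0.96, 0.28, -0.0], [0.28, -0.96, -0.001], [-0.001, 0.001, -1.0]]
contact_force: [-0.2, -0.5, -4.4]
opening: 0.737
grasp_force: 30.0
```

```bash
python3 - <<'E'
from h import *
o,s=look()
for n in("butter_box","board"):print(n,[(np.round(d["bbox"]),round(d["conf"],2)) for d in search_frame(s,n)])
E
```

```text
t 44.8 pos [ 387.1 -292.1  134. ] close-line deg -73.7 q [-0.63  0.15  1.29  1.96 -0.16  1.14 -0.57] F [-0.2 -0.5 -4.4] op 64.1
butter_box [(array([177., 324.,  36.,  37.]), 0.71), (array([199., 144., 152., 203.]), 0.61), (array([392., 240.,  71.,  46.]), 0.56)]
board [(array([223., 113., 108.,  30.]), 0.64)]
```

Call:
send_rows([
  [[5.2,0,0,-2,0],[5.2,0,0,-3,0],[5.2,0,0,-2.5,0],[5.2,0,0,-1.5,0],[5.2,0,0,-0.7,0],[5.2,0,0,-0.5,0],[5.2,0,0,0,0],[5.2,0,0,0,0]],
])

```text
clock: 45.95
position: [387.2, -291.7, 32.5]
ee_rot: [[0.96, 0.281, 0.001], [0.281, -0.96, -0.0], [0.001, 0.0, -1.0]]
contact_force: [-0.2, 0.8, -4.4]
opening: 0.736
grasp_force: 30.0
```

Call:
send_rows([
  [[5.2,0,0,-0.1,0],[5.2,0,0,-0.1,0],[5.2,0,0,-0.05,0],[5.2,0,0,-0.05,0],[5.2,0,0,0,0],[5.2,0,0,0,0]],
])

```text
clock: 46.7
position: [386.8, -291.5, 29.1]
ee_rot: [[0.96, 0.281, 0.0], [0.281, -0.96, 0.0], [0.0, -0.0, -1.0]]
contact_force: [-2.1, 2.1, 0.8]
opening: 0.731
grasp_force: 30.0
```

Call:
send_rows([
  [[5.2,0,0,-0.03,0],[5.2,0,0,0,0],[7.0,0,0,0,0],[7.0,0,0,0,0],[8.7,0,0,0,0],[8.7,0,0,0,0],[8.7,0,0,1,0],[8.7,0,0,3,0],[8.7,0,0,4,0],[8.7,0,0,4,0],[8.7,-1.5,-0.5,3,0],[8.7,-1.5,-0.5,0,0],[8.7,0,0,0,0],[8.7,0,0,0,0]],
])

```text
clock: 48.45
position: [357.4, -301.0, 178.0]
ee_rot: [[0.96, 0.281, 0.0], [0.281, -0.96, 0.001], [0.0, -0.001, -1.0]]
contact_force: [0.2, 0.1, -0.2]
opening: 0.997
grasp_force: 0.0
```

```bash
python3 - <<'E'
from h import *
o,s=look("w20")
for n in("butter_box","board"):print(n,[(np.round(d["bbox"]),round(d["conf"],2)) for d in search_frame(s,n)])
hsv=cv2.cvtColor(s["pixels"],cv2.COLOR_RGB2HSV)
print(hsv[60:240:12,280].tolist());print(hsv[150,180:380:10].tolist())
E
```

```text
t 48.45 pos [ 357.4 -301.   178. ] close-line deg -73.7 q [-0.68 -0.16  1.23  1.94  0.16  1.26 -0.8 ] F [ 0.2  0.1 -0.2] op 86.7
butter_box [(array([183., 275., 115.,  85.]), 0.98), (array([380., 201., 103.,  83.]), 0.9), (array([234.,  95.,  81., 135.]), 0.74)]
board [(array([226.,  80.,  98., 142.]), 0.92)]
[[22, 34, 195], [20, 35, 196], [14, 200, 152], [17, 155, 204], [18, 156, 204], [18, 160, 204], [18, 158, 205], [17, 159, 188], [17, 159, 186], [17, 158, 190], [17, 161, 189], [17, 158, 97], [16, 160, 99], [16, 161, 98], [16, 83, 135]]
[[20, 35, 188], [22, 35, 188], [20, 37, 188], [21, 37, 181], [21, 36, 186], [13, 192, 125], [17, 154, 214], [19, 148, 214], [19, 150, 214], [17, 158, 195], [17, 159, 186], [18, 155, 212], [18, 151, 215], [17, 161, 160], [14, 139, 66], [20, 40, 140], [20, 35, 196], [20, 36, 197], [20, 36, 198], [21, 33, 198]]
```

```bash
python3 - <<'E'
from h import *
o,s=look()
hsv=cv2.GaussianBlur(cv2.cvtColor(s["pixels"],cv2.COLOR_RGB2HSV),(3,3),0)
S=hsv[...,1].astype(int);roi=np.zeros(S.shape,bool);roi[70:238,215:335]=1
def r(m,z):
    m=cv2.morphologyEx((m&roi).astype(np.uint8),cv2.MORPH_OPEN,np.ones((3,3)))
    c=cv2.convexHull(np.vstack([k for k in cv2.findContours(m,0,2)[0] if cv2.contourArea(k)>30]));return cv2.boundingRect(c),rect(o,s,c,z)
print("lid",r((S>140)&(S<176)&(hsv[...,2]>80),71));print("board",r(S>110,15))
t=snapshot("top");
for n in N:print(n,[(np.round(d["bbox"],1).tolist(),round(d["conf"],2)) for d in search_frame(t,n)[:2]])
H=cv2.cvtColor(t["pixels"],cv2.COLOR_RGB2HSV)
def blob(z,x,y,w,h,f,name):
    m=np.zeros(H.shape[:2],np.uint8);m[y:y+h,x:x+w]=f(H[y:y+h,x:x+w].astype(int))
    c=max(cv2.findContours(m,0,2)[0],key=cv2.contourArea);b=cv2.boundingRect(c);M=cv2.moments(c)
    q=(M["m10"]/M["m00"],M["m01"]/M["m00"]);print(name,b,ray(t,q,z)[:2].round(1),"bboxc",ray(t,(b[0]+b[2]/2-.5,b[1]+b[3]/2-.5),z)[:2].round(1))
print(H[244:256:3,146:166:3].tolist());print(H[205:240:4,262].tolist(),H[221,238:288:4].tolist())
E
```

```text
t 48.6 pos [ 357.2 -301.1  177.8] close-line deg -73.7 q [-0.68 -0.16  1.22  1.94  0.16  1.26 -0.8 ] F [ 0.4 -0.4  0.5] op 87.1
lid ((236, 92, 77, 136), (array([ 387.1, -291.1]), array([117.5,  63.5]), 16.1))
board ((226, 80, 97, 148), (array([ 383.2, -292.3]), array([152. ,  93.9]), 16.5))
butter_box [([349.6, 224.0, 32.2, 23.8], 0.83), ([346.5, 303.3, 46.8, 30.8], 0.71)]
canister [([249.4, 206.4, 25.3, 28.1], 0.66), ([265.1, 93.7, 23.3, 29.8], 0.64)]
salt_pot [([143.3, 239.8, 20.5, 18.0], 0.68), ([240.8, 200.0, 38.4, 40.9], 0.27)]
spice_tin [([115.5, 174.4, 23.3, 18.8], 0.9)]
board [([341.8, 218.5, 31.3, 61.9], 0.78)]
cork_mat [([241.8, 202.4, 39.4, 37.8], 0.77)]
slate_tile [([136.8, 227.8, 45.6, 49.3], 0.87), ([348.8, 224.1, 31.9, 27.6], 0.29)]
scale [([108.0, 163.7, 48.9, 48.9], 0.56)]
mug [([176.0, 162.5, 30.7, 40.9], 0.87)]
jam_jar [([319.2, 171.9, 27.4, 23.8], 0.79)]
[[[14, 37, 75], [10, 133, 88], [11, 138, 87], [11, 138, 85], [10, 128, 82], [13, 50, 61], [18, 28, 45]], [[11, 132, 87], [10, 127, 86], [11, 138, 85], [11, 133, 86], [11, 138, 89], [12, 90, 65], [16, 59, 65]], [[10, 132, 89], [11, 136, 88], [11, 138, 87], [11, 137, 84], [10, 132, 87], [12, 103, 69], [17, 66, 70]], [[12, 126, 79], [11, 138, 83], [11, 135, 85], [10, 135, 89], [11, 135, 89], [11, 78, 69], [15, 65, 71]]]
[[14, 135, 123], [14, 157, 125], [14, 155, 130], [14, 157, 138], [14, 160, 140], [13, 159, 136], [14, 156, 129], [14, 134, 129], [15, 137, 127]] [[18, 40, 158], [15, 75, 132], [14, 138, 129], [14, 158, 137], [14, 156, 137], [13, 155, 128], [14, 160, 140], [14, 155, 127], [14, 160, 140], [14, 117, 85], [13, 111, 78], [17, 42, 98], [17, 40, 160]]
```

```bash
python3 - <<'E'
from h import *
t=snapshot("top");H=cv2.GaussianBlur(cv2.cvtColor(t["pixels"],cv2.COLOR_RGB2HSV),(3,3),0).astype(int)
def blob(z,x,y,w,h,f,name):
    m=np.zeros(H.shape[:2],np.uint8);m[y:y+h,x:x+w]=f(H[y:y+h,x:x+w])
    c=cv2.convexHull(max(cv2.findContours(m,0,2)[0],key=cv2.contourArea));b=cv2.boundingRect(c);P=np.array([ray(t,p,z)[:2] for p in c.reshape(-1,2)],np.float32)
    print(name,b,np.round(cv2.minEnclosingCircle(P)[0],1),round(cv2.minEnclosingCircle(P)[1],1))
blob(66,236,196,50,50,lambda h:(h[...,1]>145),"can lid")
blob(10,232,194,58,54,lambda h:(h[...,1]>90),"mat")
blob(54,135,230,45,40,lambda h:(h[...,1]>105)&(h[...,2]>70),"salt")
E
```

```text
can lid (249, 207, 24, 24) [460.4  -2.7] 33.1
mat (243, 202, 38, 39) [459.1  -3.1] 54.1
salt (145, 242, 16, 16) [373.6 284.1] 21.2
```

```bash
python3 -c "
from workcell import order
print(order.hand_in())"
```

```text
the job is handed in; nothing more can be done
None
```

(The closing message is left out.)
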